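# Serve a roll with tongs over the snack bowl

### The job

Set out a snack on the desk: slide the blue handled bowl, without lifting or tipping it, from the grey ring to the middle of the orange ring and let go of it. Then take the tongs from their wooden rest, close them on the bread roll on the white stand, and carry the roll over the bowl, touching the roll only with the tongs and not dropping it. Finish while still holding it there: the roll gripped in the tongs, still, over the middle of the bowl and clear above its rim; leave the mug, the mouse and the plant where they are.

Things in the scene. Friction and masses are not known exactly. Their poses are not given: they have to be found in the camera images.
- bowl_center (a point): Centre (half-way up) of the blue stoneware bowl, round, 100 mm across, 45 mm high, open at the top, 5 mm wall, about 0.4 kg, loose on the smooth desk. z is up; a straight handle points along the bowl's own -x (roughly towards the robot).
- bowl_handle (a point): Middle of the free part of the bowl's straight handle, 93 mm from the bowl's centre along its own -x, 36 mm above the desk. The handle is 14 mm wide (own y), 12 mm high, and ends 128 mm from the bowl's centre. Axes as the bowl's.
- spot_grey_mid (a point): Middle of the grey ring marked flat on the desk (124 mm across), where the bowl starts.
- spot_orange_mid (a point): Middle of the orange ring marked flat on the desk (124 mm across), where the bowl belongs.
- tongs_grip (a point): Mid-point between the two orange finger pads of the tongs, half-way up; x along the tongs to the jaws, z up, y across. 41 mm above the desk at the start, tongs level. Pads are 50 mm long, 22 mm high, 60 mm over their outsides when open; squeezing them closes both arms alike. Held at 55 mm over the pads the tongs can be carried with open jaws; the jaws meet the roll at about 49 mm over the pads.
- tongs_jaws (a point): Point half-way between the two flat steel jaws, 100 mm ahead of tongs_grip along the tongs' x, half-way up. Jaw plates are 34 mm long and 22 mm high, 68 mm apart inside when open, 56 mm apart when the pads are held at 55 mm.
- tongs: The steel tongs, 215 mm long, 80 g, loose: round hinge 85 mm behind tongs_grip, jaws 100 mm ahead. Origin on the underside, 11 mm below tongs_grip, same axes. A spring pushes the arms open with about 3.5 N at each pad when open, 5.5 N when closed on the roll.
- tongs_left: Left (+y) arm of the tongs with its pad and jaw; origin at its hinge.
- tongs_right: Right (-y) arm of the tongs with its pad and jaw; origin at its hinge.
- roll_center (a point): Centre (half-way up) of the small golden-brown bread roll, round, 44 mm across with upright sides from 7 to 24 mm above its flat underside, 36 mm high, about 40 g, firm. Loose on the white stand.
- roll: The same bread roll; origin at the centre of its underside.
- stand: White ceramic pastry stand, fixed; origin at its foot's underside. Flat round plate 90 mm across without a rim, its top 50 mm above the desk; narrow stem below.
- bowl: The blue bowl; origin at the centre of its underside, handle along -x.
- tongs_rest: Wooden rest of the tongs, fixed; x along the tongs, origin at its underside. A base 125 mm long, 36 mm wide, 6 mm high with two 34 mm high cross bars, 14 mm thick and up to 90 mm wide, 55 mm ahead of and behind the middle; the tongs lie across the bars, so that beside and below the orange pads there is free room.
- mug: White mug, 80 mm across, 90 mm high, bystander beyond the work; origin at its underside.
- mouse: White computer mouse, 105 x 58 mm, 29 mm high, bystander; origin at its underside.
- plant: Small succulent in a terracotta pot, 68 mm across, 90 mm high, bystander; origin at its underside.
Mind the look-alikes: they are no part of the job. Leave any black or yellow look-alike of the stand alone.

How it is judged:
By the outcome, as a careful person would: the job done as asked, in the order asked, and still so for the second after the job is handed in, while the arm keeps its last pose, push and grip.
It also fails if it takes over 64 s, if anything falls off the work surface, if the arm or the gripper's body presses on something with over 40 N, if the wrist force passes 120 N, or if a joint passes its speed limit or range.

### The arm

A 7-joint arm with a two-finger parallel gripper is mounted at the origin on the work surface. World frame = base frame: x ahead of the robot, y to its left, z up, the work surface at z = 0. Lengths are in mm, angles in rad, forces in N, time in s.
With the tool pointing down it reaches from about 350 to 900 mm from the base axis. Payload 8.1 kg.
Tool frame: the origin (TCP) lies between the finger pads; the fingertips stand ahead of it and the grasp point (between the pads) is the TCP (arm.finger_overhang is the z of the fingertips in the tool frame, in mm); z points along the fingers, y is the line along which they close (so a half turn about z gives the same grasp; the last joint's range is limited). The gripper opens to 92 mm and grips with 3 to 60 N. Pads are 19 mm wide; open, the fingers measure 130 mm over their backs; the gripper's body (75 mm by 190 mm) begins 47 mm behind the grasp point.
Start: joints at [-1.31, 0.434, 0.025, 1.573, -0.012, 1.134, -0.075], TCP at [222.42, 584.098, 245.742] pointing down, gripper open.
Joint ranges: [-2.62, 2.62], [-0.44, 2.09], [-1.27, 1.32], [0.08, 2.57], [-1.32, 4.46], [0.12, 2], [-2.74, 2.74]. Speed limits (rad/s): [2.22, 2.22, 3.01, 3.01, 3.14, 3.14, 3.14].

### API

Orientations are given as a rotation vector (axis times angle).
In Python, from plant import arm gives the robot as it stands. The module is installed in compiled form; this text tells all that it offers.
- The arm moves only by the shell command python3 -m pendant 'ROWS'. ROWS is JSON, a list of rows, each an object with "hand": the opening in per cent of the stroke, from 0 (shut) to 100 (fully open); "offset": the shift along the tool's x, y, z in cm, a list of three; "twist": the turn about the tool's z in rad. A call has 1 to 12 rows; each row shifts and turns the commanded pose from where the row before left it, along the tool's axes as they then stand; what a row does not reach is not made up. A row lasts 1/8 s, in which the tool goes at most 62.5 mm and 10.7 degrees, less where a joint would pass 70% of its speed; a pose out of reach is approached as far as the arm can. A call is refused whole if a number of a shift passes 6.25 or a number of a turn 0.188, either way. A call with a gripper value outside its range is refused whole. The fingers move at their own pace and stop on an object; the grip force is fixed at half the most. Time passes only in rows, so rows that do not move let the fingers close. It gives the time, the measured TCP pose, the force, the opening and the grip force at its end, in the units of the state.
- arm.sense(): the state, without advancing time (a new reading comes with each control period).
- arm.camera(name): name is "scene" or "top"; returns a dict with "img" (480x640x3 uint8, blue, green, red), "camera_matrix" (3x3 intrinsics, pixels), "rvec" (rotation vector, rad) and "tvec" (3), from world to camera coordinates, as OpenCV has them. Camera axes: x right, y down, z forward; pixel columns grow to the right and rows downward; lengths in mm; the calibration is good to about 2 mm. A picture is of the moment at which its call begins. There is no depth.
- arm.close_job(): hands the job in; it is judged then, once.
Trained networks look in a picture, given as the dict that the camera call returned (one of the last four; its "shot" number tells which), for a name from the list of things; names that differ only in an ending like _2 or _b are one class to them, and where a whole thing is asked for, a point or a joint stands for the part that bears it (a point fixed in the world has none). Each returns a list of dicts, best first, with "conf" (0 to 1); they miss things now and then, are a little off and sometimes report something else, mostly with a low value. They report only what shows in the picture. A call takes as long as a camera call. They do not tell look-alikes from the thing itself.
- arm.search_frame(picture, name): "point" ([column, row] in pixels, amid what is visible of it).
- arm.masks_of(picture, name): "region" (480x640 bool, what is visible of it) and "point" ([column, row] in pixels, amid what is visible of it).
The state is a dict: "time_s": time; "joint_positions": joint angles; "dq": joint speeds; "tau": joint torques, N m; "eef_pos": TCP position; "eef_rot": TCP orientation; "force": force on the tool from outside, world axes, zero at the start; "torque": the same for the moment, N m; "opening": finger opening in mm; "gripper_force": force on a finger pad.
Only numpy, scipy, OpenCV 4.12 (cv2) and the standard library are available. Lean on these libraries where they do the work, as an engineer would, in place of code of your own. Each camera call takes 0.05 s, during which the arm holds its last target. There are 200 camera calls.

## Working session

There is one attempt and no reset: what is moved stays moved. The work goes in short steps, Python scripts to look and compute and a shell command to move; the robot and the scene stay as the last step left them, time stands still between calls to the robot, and variables do not carry over. Pictures are saved under pics/ and viewed, at most 10 in all, crops included, and the job is handed in when it is done.

```bash
mkdir -p pics; cat > h.py <<'E'
import numpy as np, cv2
from plant import arm
def ray(p,px):
    K=np.array(p["camera_matrix"],float);R=cv2.Rodrigues(np.array(p["rvec"],float))[0];t=np.array(p["tvec"],float).ravel()
    d=R.T@np.linalg.solve(K,[px[0],px[1],1.]);return -R.T@t,d
def at(p,px,z):
    c,d=ray(p,px);return c+d*(z-c[2])/d[2]
def proj(p,X):
    return cv2.projectPoints(np.array(X,float).reshape(-1,3),np.array(p["rvec"],float),np.array(p["tvec"],float),np.array(p["camera_matrix"],float),None)[0].reshape(-1,2)
def tri(ps,pxs):
    A=np.zeros((3,3));b=np.zeros(3)
    for p,x in zip(ps,pxs):
        c,d=ray(p,x);d=d/np.linalg.norm(d);M=np.eye(3)-np.outer(d,d);A+=M;b+=M@c
    return np.linalg.solve(A,b)
E
python3 - <<'E'
from h import *
Z=dict(bowl_center=22,bowl_handle=36,spot_grey_mid=0,spot_orange_mid=0,tongs_grip=41,tongs_jaws=41,roll_center=68,stand=25,tongs_rest=17,mug=45,mouse=15,plant=45)
for c in("top","scene"):
    p=arm.camera(c);cv2.imwrite(f"pics/{c}0.png",p["img"])
    print(c,"cam",ray(p,[320,240])[0].round())
    for n,z in Z.items():
        print(n,[(np.round(r["point"]).tolist(),round(r["conf"],2),at(p,r["point"],z)[:2].round().tolist()) for r in arm.search_frame(p,n)[:4]])
s=arm.sense();print(s["eef_pos"],s["eef_rot"],s["opening"],arm.finger_overhang,s["time_s"])
E
```

```text
top cam [ 388.  -22. 1509.]
bowl_center [([447.0, 249.0], 0.59, [594.0, -302.0])]
bowl_handle [([444.0, 250.0], 0.73, [589.0, -292.0])]
spot_grey_mid [([426.0, 252.0], 0.96, [589.0, -256.0])]
spot_orange_mid [([350.0, 265.0], 0.78, [552.0, -67.0]), ([189.0, 265.0], 0.45, [543.0, 323.0])]
tongs_grip [([255.0, 251.0], 0.68, [577.0, 159.0])]
tongs_jaws [([387.0, 177.0], 0.3, [764.0, -155.0])]
roll_center [([177.0, 261.0], 0.58, [545.0, 338.0]), ([440.0, 248.0], 0.46, [589.0, -278.0]), ([310.0, 170.0], 0.15, [770.0, 33.0])]
stand [([192.0, 265.0], 0.79, [541.0, 311.0]), ([181.0, 217.0], 0.76, [657.0, 345.0]), ([310.0, 168.0], 0.75, [787.0, 36.0]), ([124.0, 256.0], 0.66, [559.0, 476.0])]
tongs_rest [([268.0, 241.0], 0.86, [604.0, 133.0]), ([444.0, 248.0], 0.39, [596.0, -296.0])]
mug [([311.0, 172.0], 0.85, [773.0, 32.0])]
mouse [([387.0, 176.0], 0.79, [774.0, -155.0]), ([275.0, 246.0], 0.27, [593.0, 115.0])]
plant [([518.0, 288.0], 0.59, [502.0, -466.0])]
scene cam [1159. -660. 1265.]
bowl_center [([247.0, 320.0], 0.66, [596.0, -300.0]), ([391.0, 149.0], 0.26, [529.0, 374.0])]
bowl_handle
[... 207 characters left out ...]
)]
tongs_jaws [([364.0, 201.0], 0.85, [599.0, 156.0]), ([356.0, 217.0], 0.33, [614.0, 99.0])]
roll_center [([387.0, 149.0], 0.49, [545.0, 328.0])]
stand [([385.0, 162.0], 0.83, [549.0, 319.0]), ([418.0, 130.0], 0.82, [549.0, 489.0]), ([424.0, 175.0], 0.61, [665.0, 350.0])]
tongs_rest [([363.0, 216.0], 0.65, [616.0, 127.0]), ([393.0, 265.0], 0.16, [772.0, 51.0])]
mug [([391.0, 265.0], 0.88, [776.0, 33.0])]
mouse [([345.0, 325.0], 0.7, [781.0, -158.0]), ([383.0, 161.0], 0.66, [538.0, 327.0]), ([375.0, 202.0], 0.28, [611.0, 188.0])]
plant [([169.0, 345.0], 0.58, [513.0, -467.0])]
[222.41740035 584.0918025  245.74537682] [-5.68480191e-01 -3.08970349e+00 -4.78701998e-05] 91.7338737083698 19.0 1.3
```

View pics/top0.png

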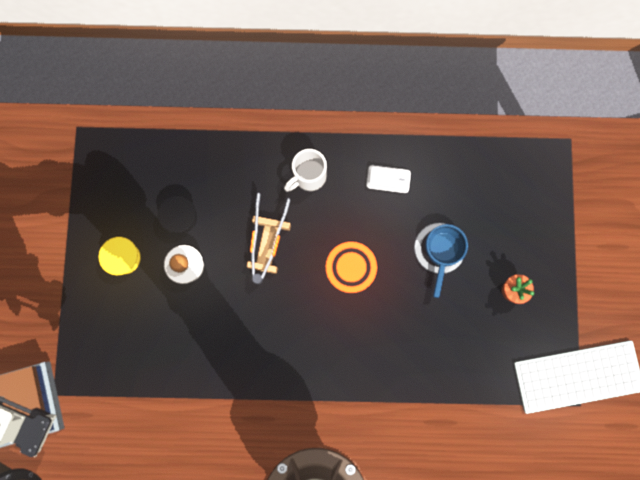

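View pics/scene0.png

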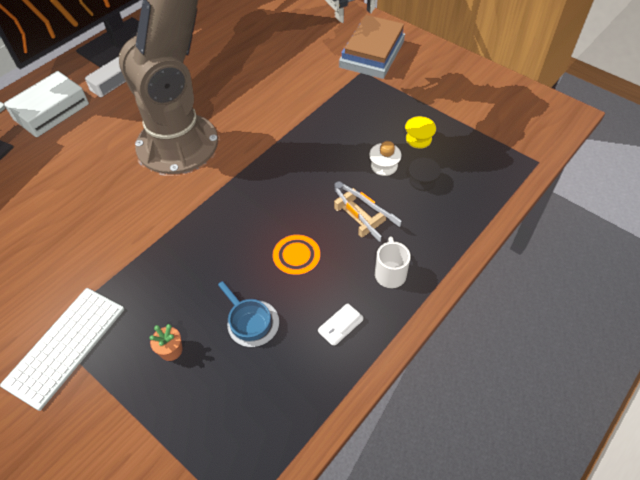

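Top view: the white stand with the roll is at (184,264); look-alikes are the yellow stand at (119,256) and the black one at (177,210). Bowl is at (447,245) with its handle end at (437,295), orange ring at (351,267), tongs at (265,240) with the jaws pointing up. The white one fits, because it carries the roll. I'll confirm with enlarged crops.

```bash
python3 - <<'E'
from h import *
t=cv2.imread("pics/top0.png");s=cv2.imread("pics/scene0.png")
def c(i,x,y,w=64,h=72): return cv2.resize(i[y-h//2:y+h//2,x-w//2:x+w//2],(264,297),interpolation=cv2.INTER_CUBIC)
m=np.vstack([np.hstack([c(t,440,262),c(t,268,240,80,90),c(t,165,250,110,124)]),np.hstack([c(s,246,308,80,90),c(s,366,208,80,90),c(s,400,152,80,90)])])
cv2.imwrite("pics/crops.png",m)
E
```

```text
(no output)
```

View pics/crops.png

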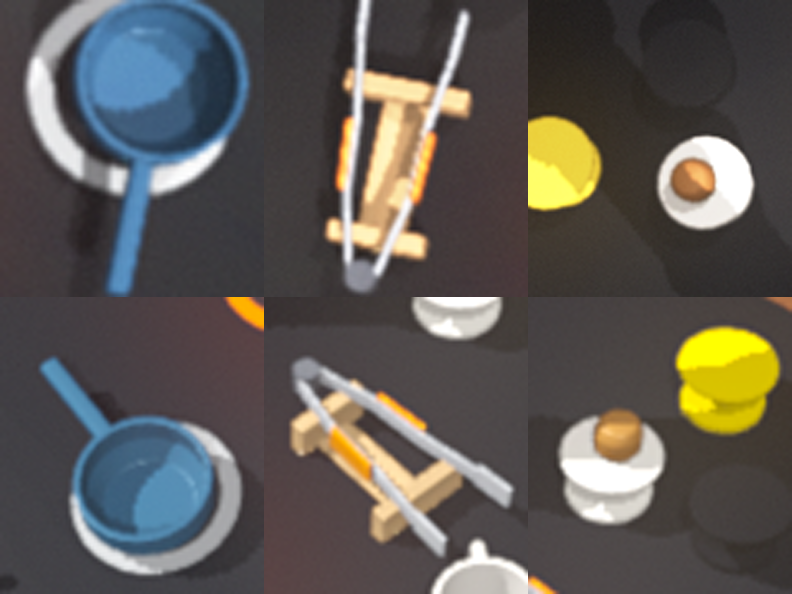

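```bash
cat >> h.py <<'E'
from scipy.optimize import minimize
def cyl(r,z0,z1,n=40):
    a=np.linspace(0,2*np.pi,n);return np.array([[r*np.cos(u),r*np.sin(u),z] for z in(z0,z1) for u in a])
def box(x0,x1,y0,y1,z0,z1): return np.array([[x,y,z] for x in(x0,x1) for y in(y0,y1) for z in(z0,z1)],float)
def strip(a,b,w,z0,z1):
    a=np.array(a,float);b=np.array(b,float);n=np.array([-(b-a)[1],(b-a)[0]]);n=n/np.linalg.norm(n)*w/2
    return np.array([[*q,z] for q in(a+n,a-n,b+n,b-n) for z in(z0,z1)])
S=4
def render(p,parts,q,sh=(480,640)):
    c,s=np.cos(q[2]),np.sin(q[2]);R=np.array([[c,-s,0],[s,c,0],[0,0,1]]);im=np.zeros((sh[0]*S,sh[1]*S),np.uint8)
    for P in parts:
        u=(proj(p,P@R.T+[q[0],q[1],0])+.5)*S
        cv2.fillConvexPoly(im,cv2.convexHull(u.astype(np.float32)).astype(np.int32),1)
    return im
def fit(views,parts,q0,yaw=True):
    # views: (picture, mask)
    ms=[cv2.resize(m.astype(np.uint8)*255,None,fx=S,fy=S,interpolation=cv2.INTER_LINEAR)>127 for _,m in views]
    def cost(q):
        q=[q[0],q[1],q[2]/50 if yaw else 0];e=0
        for (p,_),m in zip(views,ms):
            r=render(p,parts,q)>0;e+=1-(r&m).sum()/max((r|m).sum(),1)
        return e
    best=minimize(cost,[q0[0],q0[1],q0[2]*50],method="Nelder-Mead",options=dict(initial_simplex=np.array([q0[0],q0[1],q0[2]*50])+np.array([[0,0,0],[12,0,0],[0,12,0],[0,0,8]]),xatol=.1,fatol=1e-4))
    return np.array([best.x[0],best.x[1],best.x[2]/50]),best.fun/len(views)
BOWL=[cyl(50,43,45),cyl(44,0,45),box(-128,-45,-7,7,30,42)]
def tongsparts(hw=30,jw=35): # half-width outside pads, half distance jaw centre
    P=[cyl(8,30,52)]
    for s in(1,-1):
        P+=[strip((-85,s*4),(83,s*jw),3,30,52),strip((83,s*jw),(117,s*jw),3,30,52)]
    return P
def color(img,kind):
    h,s,v=[x.astype(int) for x in cv2.split(cv2.cvtColor(img,cv2.COLOR_BGR2HSV))]
    return dict(blue=(h>95)&(h<118)&(s>90)&(v>40),orange=(h>8)&(h<22)&(s>200)&(v>150))[kind]
def near(m,px,r):
    o=np.zeros_like(m,bool);x,y=map(int,px);o[y-r:y+r,x-r:x+r]=m[y-r:y+r,x-r:x+r];return o
E
python3 - <<'E'
from h import *
t=arm.camera("top");s=arm.camera("scene")
mb=[(t,near(color(t["img"],"blue"),(445,262),50)),(s,near(color(s["img"],"blue"),(246,308),50))]
for v in(mb,mb[:1],mb[1:]): print("bowl",fit(v,BOWL,(595,-300,-.1)))
for p,px in((t,(351,267)),(s,(297,254))):
    m=near(color(p["img"],"orange"),px,40);c=max(cv2.findContours(m.astype(np.uint8),0,1)[0],key=cv2.contourArea)
    e=cv2.fitEllipse(c);print("orange",e,at(p,e[0],0))
mr=[]
for p in(t,s):
    r=arm.masks_of(p,"roll_center");r=[x for x in r if abs(at(p,x["point"],68)[1]-330)<40][0];mr.append((p,r["region"]));print(r["conf"],r["region"].sum())
R=[cyl(22,57,74),cyl(14,50,86)]
for v in(mr,mr[:1],mr[1:]): print("roll",fit(v,R,(545,330,0),False))
for p,px in((t,(184,264)),(s,(385,157))):
    i=p["img"].astype(int);m=near((i.min(2)>110)&(i.max(2)-i.min(2)<40),px,24)
    m=cv2.morphologyEx(m.astype(np.uint8),cv2.MORPH_CLOSE,np.ones((9,9)))
    print("plate",fit([(p,m>0)],[cyl(45,46,50)] if p is t else [cyl(45,46,50),cyl(35,0,14)],(545,320,0),False))
for p in(t,s):
    for n in("tongs","tongs_grip"):
        r=arm.masks_of(p,n)[:2]
        for x in r: print(n,x["conf"],x["region"].sum(),x["point"])
mt=[]
for p,px,q in((t,(266,235),45),(s,(366,208),40)):
    i=p["img"].astype(int);g=(i.max(2)>85)&(i.max(2)-i.min(2)<40)
    m=near(g,px,q)
    if p is s: m[240:,375:]=0
    else: m[:,290:]=0; 
    mt.append((p,m))
for v in(mt,mt[:1],mt[1:]): print("tongs",fit(v,tongsparts(),(590,150,.1)))
q,_=fit(mt,tongsparts(),(590,150,.1));np.save("tongs.npy",q)
o=[]
for (p,m),(x,y) in zip(mt,((266,235),(366,208))):
    i=p["img"].copy();big=cv2.resize(i,None,fx=4,fy=4,interpolation=cv2.INTER_CUBIC)
    r=render(p,tongsparts(),q);cs=cv2.findContours(r,0,2)[0];cv2.drawContours(big,cs,-1,(0,255,0),1)
    M=cv2.resize(m.astype(np.uint8),None,fx=4,fy=4);cv2.drawContours(big,cv2.findContours(M,0,2)[0],-1,(0,0,255),1)
    o.append(big[4*y-200:4*y+200,4*x-200:4*x+200])
cv2.imwrite("pics/tf.png",np.hstack(o))
E
```

```text
bowl (array([ 6.02381450e+02, -2.97769584e+02, -1.93173881e-01]), np.float64(0.055892509395597145))
bowl (array([ 6.02545976e+02, -2.97425432e+02, -1.95124541e-01]), np.float64(0.046956719472447506))
bowl (array([ 6.01868876e+02, -2.98063185e+02, -1.94507626e-01]), np.float64(0.06446175743501381))Traceback (most recent call last):
  File "<stdin>", line 6, in <module>
ValueError: max() iterable argument is empty
```

```bash
cat > m.py <<'E'
from h import *
t=arm.camera("top");s=arm.camera("scene")
for p,px in((t,(351,267)),(s,(297,254))):
    hs=cv2.cvtColor(p["img"],cv2.COLOR_BGR2HSV);h,S_,v=cv2.split(hs)
    m=near((S_>150)&(v>170)&(h<30),px,40);print(hs[px[1],px[0]],m.sum())
    c=max(cv2.findContours(m.astype(np.uint8),0,1)[0],key=cv2.contourArea)
    e=cv2.fitEllipse(c);print("orange",e,at(p,e[0],0))
mr=[]
for p in(t,s):
    r=arm.masks_of(p,"roll_center");r=[x for x in r if abs(at(p,x["point"],68)[1]-330)<40]
    if not r: print("no roll"); continue
    r=r[0];mr.append((p,r["region"]));print(r["conf"],r["region"].sum())
R=[cyl(22,57,74),cyl(14,50,86)]
for v in(mr,mr[:1],mr[1:]): print("roll",fit(v,R,(545,330,0),False))
for p,px in((t,(184,264)),(s,(385,157))):
    i=p["img"].astype(int);m=near((i.min(2)>110)&(i.max(2)-i.min(2)<40),px,24)
    m=cv2.morphologyEx(m.astype(np.uint8),cv2.MORPH_CLOSE,np.ones((9,9)))
    print("plate",fit([(p,m>0)],[cyl(45,46,50)] if p is t else [cyl(45,46,50),cyl(35,0,14)],(545,320,0),False))
mt=[]
for p,px,q in((t,(266,235),45),(s,(366,208),40)):
    i=p["img"].astype(int);g=(i.max(2)>85)&(i.max(2)-i.min(2)<40)
    m=near(g,px,q)
    if p is s: m[238:,375:]=0
    else: m[:,292:]=0
    mt.append((p,m))
for v in(mt[:1],mt[1:]): print("tongs",fit(v,tongsparts(),(590,150,.1)))
q,f=fit(mt,tongsparts(),(590,150,.1));print("tongs both",q,f)
o=[]
for (p,m),(x,y) in zip(mt,((266,235),(366,208))):
    big=cv2.resize(p["img"],None,fx=4,fy=4,interpolation=cv2.INTER_CUBIC)
    cv2.drawContours(big,cv2.findContours(render(p,tongsparts(),q),0,2)[0],-1,(0,255,0),1)
    cv2.drawContours(big,cv2.findContours(cv2.resize(m.astype(np.uint8),None,fx=4,fy=4),0,2)[0],-1,(0,0,255),1)
    o.append(big[4*y-200:4*y+200,4*x-200:4*x+200])
cv2.imwrite("pics/tf.png",np.hstack(o))
E
python3 m.py
```

```text
[ 20 174 255] 1811
orange ((350.95208740234375, 266.818359375), (51.03642654418945, 51.54233932495117), 116.00093078613281) [547.71672076 -70.98808877   0.        ]
[ 21 255 255] 1258
orange ((296.00982666015625, 254.23609924316406), (39.335391998291016, 47.20326614379883), 84.62564086914062) [ 5.49861633e+02 -7.34318216e+01 -2.27373675e-13]
0.63 300
0.76 175
roll (array([5.41970469e+02, 3.32453442e+02, 1.36449058e-02]), np.float64(0.16005397447642983))
roll (array([5.41153063e+02, 3.33630579e+02, 8.40939966e-02]), np.float64(0.06580745948057021))
roll (array([5.45965240e+02, 3.29262976e+02, 5.11856076e-02]), np.float64(0.17788885621875916))
plate (array([5.41288166e+02, 3.26591407e+02, 1.23086676e-02]), np.float64(0.2675278622087133))
plate (array([5.43865228e+02, 3.21361220e+02, 5.17752417e-02]), np.float64(0.22967906418716255))
tongs (array([5.89998803e+02, 1.57329894e+02, 1.24076743e-01]), np.float64(0.9061543267728834))
tongs (array([5.85197575e+02, 1.70999718e+02, 2.65143499e-01]), np.float64(0.7757761036503257))
tongs both [5.79826968e+02 1.74824736e+02 2.35636324e-01] 0.8354738768097588
```

View pics/tf.png

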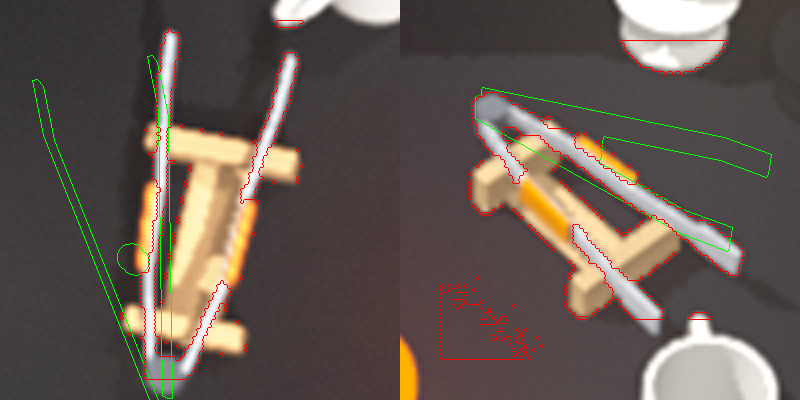

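The outlined fit in this picture is wrong, because it started from the wrong sign of yaw. The tongs' keypoints are hinge (257.8,278) and jaw tips (258.5,193) and (288.7,199). I'll refit from those with cleaner masks.

```bash
cat > m2.py <<'E'
from h import *
t=arm.camera("top");s=arm.camera("scene")
H=at(t,(257.8,278),52);a=at(t,(258.5,193.5),52);b=at(t,(288.7,199),52);j=(a+b)/2
d=(j-H)[:2];yaw=np.arctan2(d[1],d[0]);L=np.linalg.norm(d);g=H[:2]+d/L*85
print("keypts len",L,"gap",np.linalg.norm(a-b),"grip",g,"yaw",yaw)
q0=(g[0],g[1],yaw);mt=[]
for p in(t,s):
    i=p["img"].astype(int);S4=render(p,tongsparts(),q0)
    reg=cv2.resize(cv2.dilate(S4,np.ones((41,41))),(640,480),interpolation=cv2.INTER_AREA)>0
    h_,s_,v_=cv2.split(cv2.cvtColor(p["img"],cv2.COLOR_BGR2HSV))
    mt.append((p,reg&(((i.max(2)>95)&(s_<60))|((s_>170)&(v_>120)&(h_<22)&(h_>8)))))
P=tongsparts()+[box(-25,25,25,30,30,52),box(-25,25,-30,-25,30,52)]
for v in(mt,mt[:1],mt[1:]): q,f=fit(v,P,q0);print("tongs",q,f)
q,f=fit(mt,P,q0)
mp=[]
for p,px in((t,(184,264)),(s,(385,157))):
    i=p["img"].astype(int);bg=near(i.max(2)>95,px,21)
    bg=cv2.morphologyEx(bg.astype(np.uint8),cv2.MORPH_OPEN,np.ones((3,3)));mp.append((p,bg>0))
pl=fit(mp[:1],[cyl(45,46,50),cyl(33,0,5)],(545,320,0),False);print("plate top",pl)
pl2=fit(mp[1:],[cyl(45,46,50),cyl(36,0,8),cyl(22,50,86)],(545,320,0),False);print("plate scene",pl2)
br=[]
for p,px in((t,(178,262)),(s,(387,149))):
    h_,s_,v_=cv2.split(cv2.cvtColor(p["img"],cv2.COLOR_BGR2HSV));m=near((s_>90)&(v_>60)&(h_<20),px,13);br.append((p,m))
    print("roll",m.sum(),fit([(p,m)],[cyl(22,57,74),cyl(16,50,84)],(543,331,0),False))
rq,_=fit(br,[cyl(22,57,74),cyl(16,50,84)],(543,331,0),False);print("roll both",rq)
o=[]
for k,(p,xy) in enumerate(((t,((266,235),(180,258))),(s,((366,208),(387,152))))):
    big=cv2.resize(p["img"],None,fx=4,fy=4,interpolation=cv2.INTER_CUBIC)
    for PP,qq in((P,q),([cyl(22,57,74),cyl(16,50,84)],[*rq[:2],0]),([cyl(45,48,50)],[*pl[0][:2],0])):
        cv2.drawContours(big,cv2.findContours(render(p,PP,qq),0,2)[0],-1,(0,255,0),1)
    for x,y in xy: o.append(big[4*y-(200 if len(o)%2==0 else 100):4*y+(200 if len(o)%2==0 else 100),4*x-200:4*x+200])
cv2.imwrite("pics/tf2.png",np.vstack([np.hstack([o[0],o[2]]),np.hstack([o[1],o[3]])]))
E
python3 m2.py
```

```text
keypts len 199.44928973307714 gap 73.76246193313337 grip [595.05941044 136.48934286] yaw -0.15172564050309717
tongs [ 5.86308416e+02  1.39179157e+02 -1.44839722e-01] 0.5043968961537609
tongs [ 5.87019307e+02  1.37477002e+02 -1.22075641e-01] 0.5979845482028888
tongs [ 5.88739845e+02  1.38549899e+02 -1.50210242e-01] 0.38888225459756387
plate top (array([5.40418267e+02, 3.26784139e+02, 2.49647788e-02]), np.float64(0.07588975909586593))
plate scene (array([5.44028279e+02, 3.22057143e+02, 8.91929282e-02]), np.float64(0.07550836282878759))
roll 253 (array([5.42255001e+02, 3.32462712e+02, 1.81999078e-01]), np.float64(0.207680250783699))
roll 183 (array([5.42938804e+02, 3.33060024e+02, 3.08425373e-02]), np.float64(0.14789964994165694))
roll both [5.42348952e+02 3.32970497e+02 5.54830645e-02]
```

View pics/tf2.png

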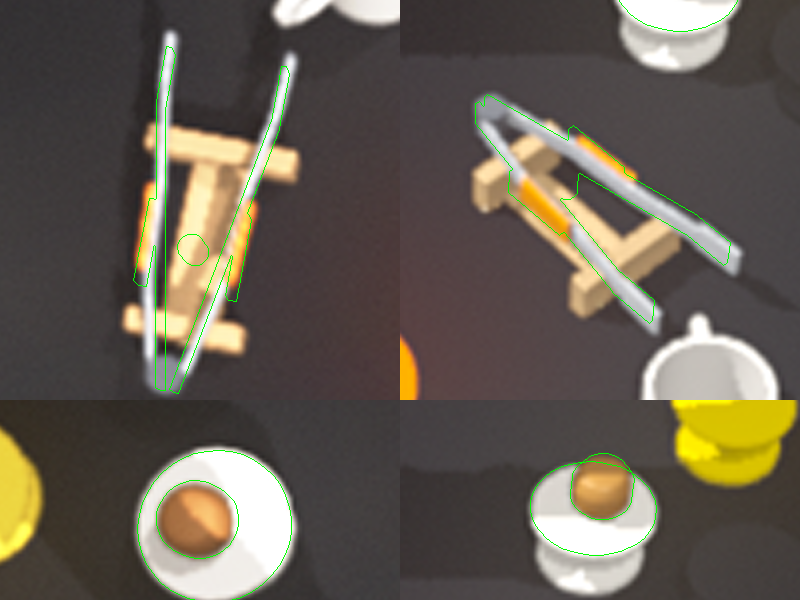

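The roll and plate outlines fit. The tongs' outline is about 6 mm short because my hinge part was placed wrongly, so I'm fixing that and refitting.

```bash
sed -i 's/P=\[cyl(8,30,52)\]/P=[cyl(8,30,52)+[-85,0,0]]/' h.py; python3 - <<'E'
src=open('m2.py').read().split("mp=[]")[0].replace("(i.max(2)>95)&(s_<60)","(i.max(2)>70)&(s_<60)")
exec(src)
EOFX=0
for p,px in((t,[]),(s,[])):
    h_,s_,v_=cv2.split(cv2.cvtColor(p["img"],cv2.COLOR_BGR2HSV))
    m=((s_>185)&(v_>120)&(h_<22)&(h_>8));u=proj(p,[[*q[:2],41]])[0]
    n,l,st,ce=cv2.connectedComponentsWithStats(near(m,u,18).astype(np.uint8))
    print("pads",[(st[k,4],ce[k].round(1),at(p,ce[k],46)[:2].round(1)) for k in range(1,n) if st[k,4]>8])
E
```

```text
keypts len 199.44928973307714 gap 73.76246193313337 grip [595.05941044 136.48934286] yaw -0.15172564050309717
tongs [ 5.91809126e+02  1.35880023e+02 -1.21852515e-01] 0.6022779271301107
tongs [ 5.93663863e+02  1.35474896e+02 -1.16071861e-01] 0.5745273245273246
tongs [ 5.87762277e+02  1.39271067e+02 -1.43459044e-01] 0.6214545331023472
pads [(np.int32(10), array([277. , 244.5]), array([592.4, 107.5]))]
pads [(np.int32(23), array([367.7, 197.1]), array([599.2, 168.9])), (np.int32(65), array([351.7, 210.4]), array([594.1, 105.5]))]
```

```bash
cat >> h.py <<'E'
from scipy.spatial.transform import Rotation as Ro
def todo(x,y,z,ydeg):
    """remaining twist to get the closing line to angle ydeg, then tool-axis shift (cm) after that twist"""
    s=arm.sense();M=Ro.from_rotvec(s["eef_rot"]).as_matrix();cur=np.degrees(np.arctan2(M[1,1],M[0,1]))
    tw=-np.radians(ydeg-cur);M2=M@Ro.from_rotvec([0,0,tw]).as_matrix()
    print("t",round(s["time_s"],2),"pos",np.round(s["eef_pos"],1),"ydeg",round(cur,2),"tilt",np.round(M[:2,2],3),"open",round(s["opening"],1),"F",np.round(s["force"],1),"gf",round(s["gripper_force"],1))
    print("  twist",round(tw,4),"offset cm",np.round(M2.T@(np.array([x,y,z])-s["eef_pos"])/10,2))
E
python3 -m pendant '[{"hand":100,"offset":[0,0,0],"twist":-0.17},{"hand":100,"offset":[-2.5,-4.4,0],"twist":0},{"hand":100,"offset":[-2.5,-4.4,0],"twist":0},{"hand":100,"offset":[-2.5,-4.4,0],"twist":0},{"hand":100,"offset":[-2.5,-4.4,0],"twist":0},{"hand":100,"offset":[-2.5,-4.4,0],"twist":0},{"hand":100,"offset":[-2.5,-4.4,0],"twist":0},{"hand":100,"offset":[-2.5,-4.4,0],"twist":0},{"hand":100,"offset":[-2.5,-4.4,0],"twist":0},{"hand":100,"offset":[-2.5,-4.4,0],"twist":0},{"hand":100,"offset":[-2.5,-4.4,0],"twist":0},{"hand":100,"offset":[-2.5,-4.4,0],"twist":0}]' | tail -c 600
python3 -c "
from h import *
todo(511,-280,245,78.9)"
```

```text
time_s: 3.3
eef_pos: [399.4, 54.6, 246.1]
eef_rot: [0.304, 3.126, 0.001]
force: [0.6, -0.3, 0.5]
opening: 91.9
gripper_force: 0.0
t 3.3 pos [399.4  54.6 246.1] ydeg 78.9 tilt [0.001 0.001] open 91.9 F [ 0.6 -0.3  0.5] gf 0.0
  twist -0.0 offset cm [-17.39 -30.69   0.1 ]
```

```bash
python3 -m pendant '[{"hand":100,"offset":[-2.48,-4.4,0],"twist":0},{"hand":100,"offset":[-2.48,-4.4,0],"twist":0},{"hand":100,"offset":[-2.48,-4.4,0],"twist":0},{"hand":100,"offset":[-2.48,-4.4,0],"twist":0},{"hand":100,"offset":[-2.48,-4.4,0],"twist":0},{"hand":100,"offset":[-2.48,-4.4,0],"twist":0},{"hand":100,"offset":[-2.51,-4.3,0],"twist":0},{"hand":100,"offset":[0,0,4],"twist":0},{"hand":100,"offset":[0,0,5],"twist":0},{"hand":100,"offset":[0,0,4],"twist":0},{"hand":100,"offset":[0,0,0],"twist":0}]' | tail -c 600
python3 -c "
from h import *
todo(511,-280,36,78.9)
o=[]
for c,k,n in(('top',(440,255),50),('scene',(240,300),50)):
    p=arm.camera(c);b=cv2.resize(p['img'],None,fx=4,fy=4,interpolation=cv2.INTER_CUBIC);o.append(b[4*k[1]-200:4*k[1]+200,4*k[0]-200:4*k[0]+200])
cv2.imwrite('pics/hand.png',np.hstack(o))"
```

```text
time_s: 4.68
eef_pos: [508.8, -277.5, 113.4]
eef_rot: [-0.304, -3.122, -0.003]
force: [-0.5, 0.7, 0.1]
opening: 91.7
gripper_force: 0.0
t 4.67 pos [ 508.8 -277.5  113.4] ydeg 78.89 tilt [-0.005  0.002] open 91.7 F [-0.5  0.7  0.1] gf 0.0
  twist -0.0002 offset cm [-0.31 -0.21  7.74]
```

View pics/hand.png

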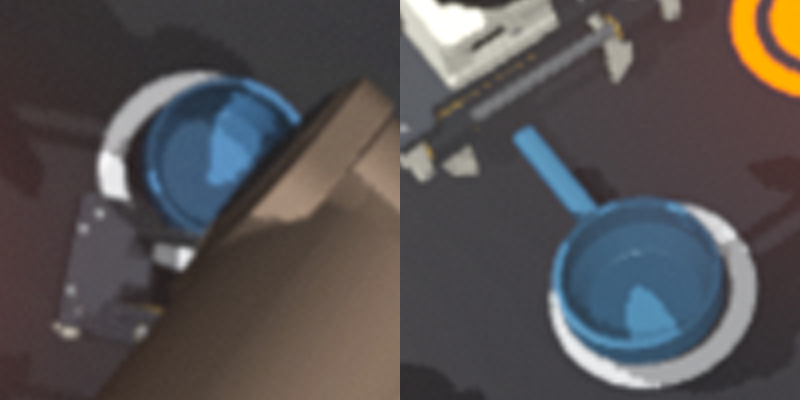

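The fingers straddle the handle: in the scene crop it runs from (525,135) to (590,205), between the fingertips above it. Going down.

```bash
python3 -m pendant '[{"hand":100,"offset":[-0.3,-0.2,2.5],"twist":0},{"hand":100,"offset":[0,0,2.5],"twist":0},{"hand":100,"offset":[0,0,2],"twist":0},{"hand":100,"offset":[0,0,0.7],"twist":0},{"hand":100,"offset":[0,0,0],"twist":0},{"hand":100,"offset":[0,0,0],"twist":0},{"hand":100,"offset":[0,0,0],"twist":0}]' | tail -c 600
python3 -c "
from h import *
todo(511,-280,36,78.9)"
```

```text
time_s: 5.65
eef_pos: [513.6, -281.4, 39.6]
eef_rot: [0.304, 3.126, -0.001]
force: [0.1, -1.1, -0.2]
opening: 91.9
gripper_force: 0.0
t 5.65 pos [ 513.6 -281.4   39.6] ydeg 78.89 tilt [ 0.001 -0.   ] open 91.9 F [ 0.1 -1.1 -0.2] gf 0.0
  twist -0.0001 offset cm [0.28 0.08 0.36]
```

```bash
python3 -m pendant '[{"hand":100,"offset":[0.2,0.1,0.35],"twist":0},{"hand":100,"offset":[0,0,0],"twist":0},{"hand":40,"offset":[0,0,0],"twist":0},{"hand":0,"offset":[0,0,0],"twist":0},{"hand":0,"offset":[0,0,0],"twist":0},{"hand":0,"offset":[0,0,0],"twist":0},{"hand":0,"offset":[0,0,0],"twist":0},{"hand":0,"offset":[0,0,0],"twist":0}]' | tail -c 600
python3 -c "
from h import *
todo(511,-280,36,78.9)
todo(511-53.4,-280+225.5,36,78.9)
s=arm.camera('scene');m=near(color(s['img'],'blue'),(246,308),50);print(m.sum(),fit([(s,m)],BOWL,(602,-298,-.19)))"
```

```text
time_s: 6.65
eef_pos: [511.3, -279.8, 35.2]
eef_rot: [0.304, 3.127, 0.0]
force: [0.5, 0.3, -0.4]
opening: 36.4
gripper_force: 0.0
t 6.65 pos [ 511.3 -279.8   35.2] ydeg 78.89 tilt [0. 0.] open 36.4 F [ 0.5  0.3 -0.4] gf 0.0
  twist -0.0002 offset cm [ 0.03 -0.03 -0.08]
t 6.65 pos [ 511.3 -279.8   35.2] ydeg 78.89 tilt [0. 0.] open 36.4 F [ 0.5  0.3 -0.4] gf 0.0
  twist -0.0002 offset cm [ 9.61 21.07 -0.08]
1453 (array([ 6.03293443e+02, -2.98689465e+02, -1.93626423e-01]), np.float64(0.12672498303295376))
```

Fingers are still closing, so I'll keep waiting.

```bash
python3 -m pendant '[{"hand":0,"offset":[0,0,0],"twist":0},{"hand":0,"offset":[0,0,0],"twist":0},{"hand":0,"offset":[0,0,0],"twist":0},{"hand":0,"offset":[0,0,0],"twist":0},{"hand":0,"offset":[0,0,0],"twist":0},{"hand":0,"offset":[0,0,0],"twist":0}]' | tail -c 600
```

```text
time_s: 7.45
eef_pos: [511.3, -279.9, 35.2]
eef_rot: [0.304, 3.127, -0.0]
force: [-0.3, -1.9, -1.2]
opening: 13.5
gripper_force: 30.0
```

```bash
python3 -m pendant '[{"hand":0,"offset":[0.23,0.5,0],"twist":0},{"hand":0,"offset":[0.46,1,0],"twist":0},{"hand":0,"offset":[0.68,1.5,0],"twist":0},{"hand":0,"offset":[0.82,1.8,0],"twist":0},{"hand":0,"offset":[0.82,1.8,0],"twist":0},{"hand":0,"offset":[0.82,1.8,0],"twist":0},{"hand":0,"offset":[0.82,1.8,0],"twist":0},{"hand":0,"offset":[0.68,1.5,0],"twist":0},{"hand":0,"offset":[0.46,1,0],"twist":0},{"hand":0,"offset":[0.23,0.5,0],"twist":0},{"hand":0,"offset":[0,0,0],"twist":0}]' | tail -c 600
python3 -c "
from h import *
todo(511-53.4,-280+225.5,35.2,78.9)"
```

```text
time_s: 8.82
eef_pos: [477.4, -138.2, 35.2]
eef_rot: [-0.303, -3.126, -0.001]
force: [-1.1, 0.5, -0.2]
opening: 13.7
gripper_force: 29.9
t 8.82 pos [ 477.4 -138.2   35.2] ydeg 78.93 tilt [-0.001  0.   ] open 13.7 F [-1.1  0.5 -0.2] gf 29.9
  twist 0.0005 offset cm [3.55 7.83 0.  ]
```

```bash
python3 -m pendant '[{"hand":0,"offset":[0.23,0.5,0],"twist":0},{"hand":0,"offset":[0.46,1,0],"twist":0},{"hand":0,"offset":[0.68,1.5,0],"twist":0},{"hand":0,"offset":[0.82,1.8,0],"twist":0},{"hand":0,"offset":[0.68,1.5,0],"twist":0},{"hand":0,"offset":[0.46,1,0],"twist":0},{"hand":0,"offset":[0.23,0.5,0],"twist":0},{"hand":0,"offset":[0,0,0],"twist":0},{"hand":0,"offset":[0,0,0],"twist":0}]' | tail -c 600
python3 -c "
from h import *
todo(511-53.4,-280+225.5,35.2,78.9)
o=[]
for n in('scene','top'):
    p=arm.camera(n);u=proj(p,[[549,-72,0]])[0].astype(int);m=near(color(p['img'],'blue'),u,55)
    q,f=fit([(p,m)],BOWL,(549,-72,-.19));print(n,m.sum(),q,f)
    b=cv2.resize(p['img'],None,fx=4,fy=4,interpolation=cv2.INTER_CUBIC);cv2.drawContours(b,cv2.findContours(render(p,BOWL,q),0,2)[0],-1,(0,255,0),1)
    o.append(b[4*u[1]-200:4*u[1]+200,4*u[0]-200:4*u[0]+200])
cv2.imwrite('pics/slid.png',np.hstack(o))"
```

```text
time_s: 9.95
eef_pos: [457.3, -54.9, 35.2]
eef_rot: [-0.303, -3.126, -0.001]
force: [-1.5, 2.0, 1.5]
opening: 13.7
gripper_force: 30.0
t 9.95 pos [457.3 -54.9  35.2] ydeg 78.92 tilt [-0.001  0.001] open 13.7 F [-1.5  2.   1.5] gf 30.0
  twist 0.0003 offset cm [-0.02  0.05 -0.  ]
scene 1115 [ 5.50288240e+02 -7.33928273e+01 -2.14390727e-01] 0.19238785681921156
top 699 [ 5.59560547e+02 -7.48066406e+01 -3.42526042e-01] 0.5616030115285076
```

View pics/slid.png

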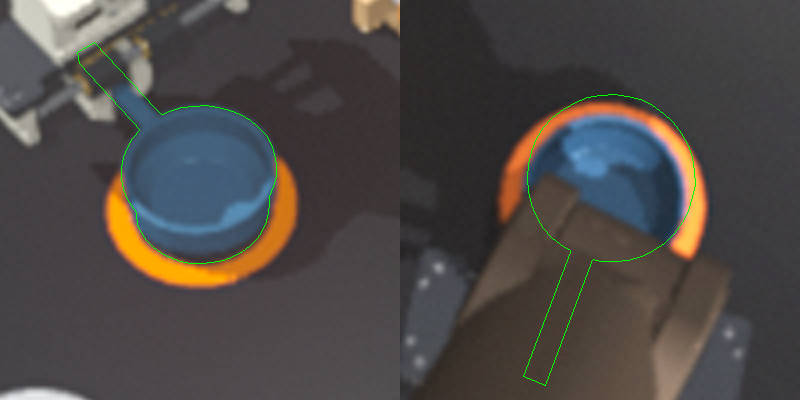

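The picture shows the bowl centred inside the orange ring, and the scene fit is within 1 mm of the ring's middle. Releasing and rising.

```bash
python3 -m pendant '[{"hand":100,"offset":[0,0,0],"twist":0},{"hand":100,"offset":[0,0,0],"twist":0},{"hand":100,"offset":[0,0,0],"twist":0},{"hand":100,"offset":[0,0,0],"twist":0},{"hand":100,"offset":[0,0,0],"twist":0},{"hand":100,"offset":[0,0,0],"twist":0},{"hand":100,"offset":[0,0,-2],"twist":0},{"hand":100,"offset":[0,0,-4],"twist":0},{"hand":100,"offset":[0,0,-5],"twist":0},{"hand":100,"offset":[0,0,-4],"twist":0},{"hand":100,"offset":[0,0,0],"twist":0}]' | tail -c 600
python3 -c "
from h import *
todo(593.5,136.5,160,81.4)"
```

```text
time_s: 11.42
eef_pos: [459.5, -55.3, 187.8]
eef_rot: [0.303, 3.122, 0.002]
force: [0.3, 0.3, -0.9]
opening: 92.1
gripper_force: 0.0
t 11.43 pos [459.5 -55.3 187.8] ydeg 78.91 tilt [0.005 0.001] open 92.1 F [ 0.3  0.3 -0.9] gf 0.0
  twist -0.0435 offset cm [-10.37  20.96   2.87]
```

```bash
python3 - <<'E'
from h import *
t=arm.camera("top");s=arm.camera("scene")
pd=(at(t,(252.75,242),50)+at(t,(276.25,245.75),50))/2;print("pads mid top",pd)
for p,k in((t,((257.8,278),(258.5,193.2),(288.9,198.5))),(s,((338.5,183),(401.2,219.7),(381.2,236.7)))):
    H,a,b=[at(p,x,52)[:2] for x in k];j=(a+b)/2;d=j-H;L=np.linalg.norm(d)
    print(L,np.linalg.norm(a-b),"grip from hinge",H+d/L*85,"from tips",j-d/L*117,"yaw",np.arctan2(d[1],d[0]))
for p,ks in((t,(("R",(265,250),30),)),(s,())): pass
# direct fit of keypoints by least squares
from scipy.optimize import least_squares
M=np.array([[-85,0,52],[117,36,52],[117,-36,52]],float)
def w(q): c,n=np.cos(q[2]),np.sin(q[2]);return M@np.array([[c,-n,0],[n,c,0],[0,0,1]]).T+[q[0],q[1],0]
obs=[(t,[(257.8,278),(258.5,193.2),(288.9,198.5)]),(s,[(338.5,183),(401.2,219.7),(381.2,236.7)])]
for o in(obs,obs[:1],obs[1:]):
    r=least_squares(lambda q:np.concatenate([(proj(p,w(q))-k).ravel() for p,k in o]),[593,137,-.15]);print(r.x,r.fun.round(1))
E
```

```text
pads mid top [592.67578872 136.86766497  50.        ]
200.45411422168593 74.14751561828842 grip from hinge [595.0559146  136.46650016] from tips [593.52785195 136.70056722] yaw -0.15199750706707674
206.18982533245483 77.75494265851634 grip from hinge [593.08466597 140.33152974] from tips [597.22107776 139.66464608] yaw -0.15984725812335251
[ 5.95034411e+02  1.37671198e+02 -1.51259097e-01] [-0.5  0.   0.  -0.5 -0.9 -0.7 -0.3  1.  -1.1  0.9 -0.6 -1.2]
[ 5.94061515e+02  1.36614475e+02 -1.51914443e-01] [-0.1  0.4  0.5 -0.1 -0.4 -0.3]
[ 5.96025338e+02  1.39235976e+02 -1.51249765e-01] [ 0.4  0.9 -0.4  0.7  0.1 -1.4]
```

```bash
python3 -m pendant '[{"hand":100,"offset":[0,0,0],"twist":-0.042},{"hand":100,"offset":[-2.1,4.2,0],"twist":0},{"hand":100,"offset":[-2.1,4.2,0],"twist":0},{"hand":100,"offset":[-2.1,4.2,0],"twist":0},{"hand":100,"offset":[-2.1,4.2,0],"twist":0},{"hand":100,"offset":[-2.1,4.2,0],"twist":0},{"hand":100,"offset":[0,0,4],"twist":0},{"hand":100,"offset":[0,0,4],"twist":0},{"hand":100,"offset":[0,0,0],"twist":0},{"hand":100,"offset":[0,0,0],"twist":0},{"hand":100,"offset":[0,0,0],"twist":0}]' | tail -c 600
python3 -c "
from h import *
todo(594.5,137.3,41,81.3)"
```

```text
time_s: 12.9
eef_pos: [594.3, 136.4, 106.7]
eef_rot: [0.239, 3.13, 0.001]
force: [0.6, -0.2, 0.9]
opening: 92.0
gripper_force: 0.0
t 12.9 pos [594.3 136.4 106.7] ydeg 81.28 tilt [0.002 0.001] open 92.0 F [ 0.6 -0.2  0.9] gf 0.0
  twist -0.0004 offset cm [0.   0.09 6.57]
```

```bash
python3 -m pendant '[{"hand":100,"offset":[0,0.1,2.5],"twist":0},{"hand":100,"offset":[0,0,2.5],"twist":0},{"hand":100,"offset":[0,0,1.5],"twist":0},{"hand":100,"offset":[0,0,0],"twist":0},{"hand":100,"offset":[0,0,0],"twist":0}]' | tail -c 600
python3 -c "
from h import *
todo(594.5,137.3,41,81.3)"
```

```text
time_s: 13.52
eef_pos: [594.2, 137.5, 41.3]
eef_rot: [0.238, 3.131, 0.001]
force: [0.2, 0.2, -0.1]
opening: 91.9
gripper_force: 0.0
t 13.53 pos [594.2 137.5  41.3] ydeg 81.29 tilt [0.001 0.   ] open 91.9 F [ 0.2  0.2 -0.1] gf 0.0
  twist -0.0002 offset cm [-0.03 -0.01  0.03]
```

```bash
python3 -m pendant '[{"hand":60,"offset":[0,0,0],"twist":0},{"hand":60,"offset":[0,0,0],"twist":0},{"hand":60,"offset":[0,0,0],"twist":0},{"hand":60,"offset":[0,0,0],"twist":0},{"hand":60,"offset":[0,0,0],"twist":0},{"hand":60,"offset":[0,0,0],"twist":0},{"hand":60,"offset":[0,0,0],"twist":0},{"hand":60,"offset":[0,0,0],"twist":0}]' | tail -c 600
```

```text
time_s: 14.52
eef_pos: [593.7, 137.3, 40.4]
eef_rot: [0.239, 3.132, 0.0]
force: [-0.3, -1.3, 3.9]
opening: 54.7
gripper_force: 5.4
```

```bash
python3 -m pendant '[{"hand":60,"offset":[0,0,-0.5],"twist":0},{"hand":60,"offset":[0,0,-1],"twist":0},{"hand":60,"offset":[0,0,-2],"twist":0},{"hand":60,"offset":[0,0,-2.5],"twist":0},{"hand":60,"offset":[0,0,-2.5],"twist":0},{"hand":60,"offset":[0,0,-2],"twist":0},{"hand":60,"offset":[0,0,-1],"twist":0},{"hand":60,"offset":[0,0,0],"twist":0},{"hand":60,"offset":[0,0,0],"twist":0}]' | tail -c 600
python3 - <<'E'
from h import *
todo(594.5,137.3,155,81.3)
o=[]
for n in('top','scene'):
    p=arm.camera(n);u=proj(p,[[660,127,155]])[0].astype(int)
    b=cv2.resize(p['img'],None,fx=4,fy=4,interpolation=cv2.INTER_CUBIC)
    s=arm.sense();M=Ro.from_rotvec(s["eef_rot"]).as_matrix();th=np.arctan2(M[1,1],M[0,1])-np.pi/2
    PP=[x-[0,0,41-s["eef_pos"][2]] for x in tongsparts(jw=29.5)]
    cv2.drawContours(b,cv2.findContours(render(p,PP,[*s["eef_pos"][:2],th]),0,2)[0],-1,(0,255,0),1)
    print(n,u);o.append(b[4*u[1]-200:4*u[1]+200,4*u[0]-200:4*u[0]+200])
cv2.imwrite('pics/lift.png',np.hstack(o))
E
```

```text
time_s: 15.65
eef_pos: [593.0, 137.5, 154.7]
eef_rot: [-0.238, -3.132, 0.0]
force: [-0.4, 0.3, -1.8]
opening: 55.0
gripper_force: 4.1
t 15.65 pos [593.  137.5 154.7] ydeg 81.3 tilt [-0.001 -0.   ] open 55.0 F [-0.4  0.3 -1.8] gf 4.1
  twist 0.0001 offset cm [-0.15  0.   -0.03]
top [265 207]
scene [378 191]
```

View pics/lift.png

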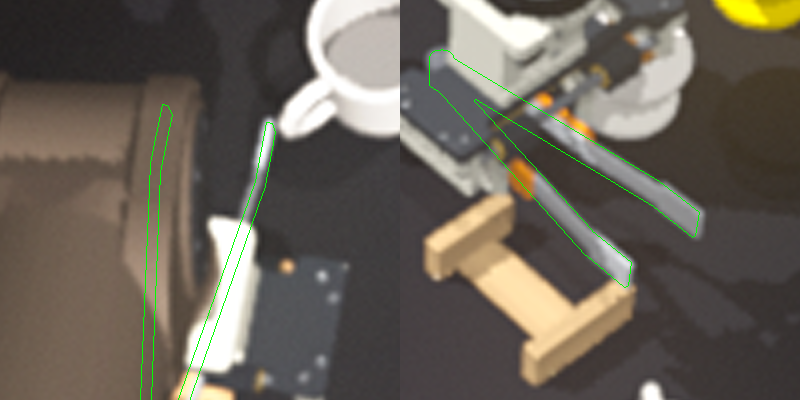

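The tongs are held level. The drawn model coincides with the real jaws (tips at (270,122) in the top crop, (630,280) and (700,235) in the scene crop), so tongs_grip is at the TCP to within about 2 mm. Next is a turn to 15° and the move above the roll.

```bash
python3 -m pendant '[{"hand":60,"offset":[0,0,0],"twist":-0.06},{"hand":60,"offset":[0,0,0],"twist":-0.1},{"hand":60,"offset":[0,0,0],"twist":-0.1},{"hand":60,"offset":[0,0,0],"twist":-0.1},{"hand":60,"offset":[0,0,0],"twist":-0.054},{"hand":60,"offset":[0,0,0],"twist":0},{"hand":60,"offset":[0,0,0],"twist":0}]' | tail -c 600
python3 - <<'E'
from h import *
todo(542.3-96.6,333-25.9,140,105)
E
```

```text
time_s: 16.62
eef_pos: [593.3, 137.4, 154.9]
eef_rot: [0.408, -3.114, 0.0]
force: [0.3, 0.3, -0.7]
opening: 55.2
gripper_force: 4.1
t 16.62 pos [593.3 137.4 154.9] ydeg 104.94 tilt [-0.001 -0.   ] open 55.2 F [ 0.3  0.3 -0.7] gf 4.1
  twist -0.0011 offset cm [ 9.87 20.22  1.49]
```

```bash
python3 -m pendant '[{"hand":60,"offset":[0.3,0.6,0],"twist":0},{"hand":60,"offset":[0.8,1.6,0],"twist":0},{"hand":60,"offset":[1.3,2.6,0],"twist":0},{"hand":60,"offset":[1.7,3.4,0],"twist":0},{"hand":60,"offset":[1.7,3.8,0],"twist":0},{"hand":60,"offset":[1.7,3.4,0],"twist":0},{"hand":60,"offset":[1.3,2.6,0],"twist":0},{"hand":60,"offset":[0.8,1.6,0],"twist":0},{"hand":60,"offset":[0.3,0.6,0],"twist":0},{"hand":60,"offset":[0,0,0],"twist":0},{"hand":60,"offset":[0,0,0],"twist":0}]' | tail -c 600
python3 - <<'E'
from h import *
todo(542.3-96.6,333-25.9,66,105)
o=[]
for n in('top','scene'):
    p=arm.camera(n);u=proj(p,[[542,330,110]])[0].astype(int)
    b=cv2.resize(p['img'],None,fx=4,fy=4,interpolation=cv2.INTER_CUBIC)
    s=arm.sense();M=Ro.from_rotvec(s["eef_rot"]).as_matrix();th=np.arctan2(M[1,1],M[0,1])-np.pi/2
    PP=[x-[0,0,41-s["eef_pos"][2]] for x in tongsparts(jw=29.5)]
    cv2.drawContours(b,cv2.findContours(render(p,PP,[*s["eef_pos"][:2],th]),0,2)[0],-1,(0,255,0),1)
    cv2.drawContours(b,cv2.findContours(render(p,[cyl(22,57,74)],[542.3,333,0]),0,2)[0],-1,(255,0,255),1)
    o.append(b[4*u[1]-200:4*u[1]+200,4*u[0]-200:4*u[0]+200])
cv2.imwrite('pics/above.png',np.hstack(o))
E
```

```text
time_s: 18.0
eef_pos: [446.3, 305.9, 155.3]
eef_rot: [-0.408, 3.115, -0.001]
force: [0.2, -0.1, -0.6]
opening: 55.2
gripper_force: 4.1
t 18.0 pos [446.3 305.9 155.3] ydeg 104.92 tilt [ 0.001 -0.   ] open 55.2 F [ 0.2 -0.1 -0.6] gf 4.1
  twist -0.0014 offset cm [0.03 0.14 8.93]
```

View pics/above.png

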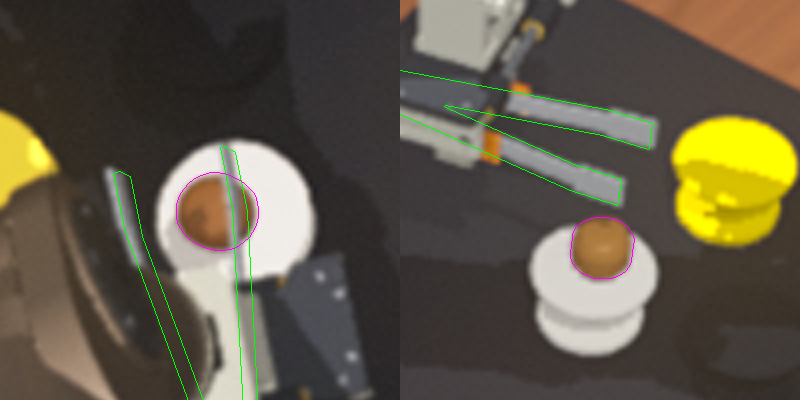

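The jaws follow the model and straddle the roll's outline in both views; the yellow stand is clear. Descending around the roll.

```bash
python3 -m pendant '[{"hand":60,"offset":[0,0.2,0],"twist":0},{"hand":60,"offset":[0,0,1],"twist":0},{"hand":60,"offset":[0,0,2],"twist":0},{"hand":60,"offset":[0,0,2],"twist":0},{"hand":60,"offset":[0,0,2],"twist":0},{"hand":60,"offset":[0,0,1.2],"twist":0},{"hand":60,"offset":[0,0,0.7],"twist":0},{"hand":60,"offset":[0,0,0],"twist":0},{"hand":60,"offset":[0,0,0],"twist":0},{"hand":60,"offset":[0,0,0],"twist":0}]' | tail -c 600
python3 - <<'E'
from h import *
todo(542.3-96.6,333-25.9,66,105)
R=[cyl(22,57,74),cyl(14,50,82)]
for n,px in(('top',(178,262)),('scene',(387,149))):
    p=arm.camera(n);h_,s_,v_=cv2.split(cv2.cvtColor(p["img"],cv2.COLOR_BGR2HSV));m=near((s_>90)&(v_>50)&(h_<20),px,13)
    m=near(m,px,13);ys,xs=np.nonzero(m);print(n,m.sum(),xs.mean(),ys.mean(),xs.min(),xs.max(),ys.min(),ys.max(),fit([(p,m)],R,(543,331,0),False),"expect",proj(p,[[542.3,333,68]]))
E
```

```text
time_s: 19.35
eef_pos: [445.3, 309.1, 66.8]
eef_rot: [-0.411, 3.114, 0.001]
force: [0.8, -0.1, -0.8]
opening: 55.4
gripper_force: 4.1
t 19.35 pos [445.3 309.1  66.8] ydeg 105.02 tilt [0.001 0.001] open 55.4 F [ 0.8 -0.1 -0.8] gf 4.1
  twist 0.0004 offset cm [ 0.01 -0.2   0.08]
top 258 178.50387596899225 262.81007751937983 170 187 254 271 (array([5.41030012e+02, 3.34167008e+02, 1.48182359e-01]), np.float64(0.19216454456415277)) expect [[178.69234616 262.32588487]]
scene 132 387.3333333333333 147.04545454545453 380 394 142 154 (array([ 5.40715278e+02,  3.36020833e+02, -3.15740741e-02]), np.float64(0.35633587786259546)) expect [[387.10350469 147.89522069]]
```

```bash
python3 -m pendant '[{"hand":60,"offset":[0,-0.1,0.05],"twist":0},{"hand":57,"offset":[0,0,0],"twist":0},{"hand":55,"offset":[0,0,0],"twist":0},{"hand":54,"offset":[0,0,0],"twist":0},{"hand":53,"offset":[0,0,0],"twist":0},{"hand":50,"offset":[0,0,0],"twist":0},{"hand":40,"offset":[0,0,0],"twist":0},{"hand":20,"offset":[0,0,0],"twist":0},{"hand":20,"offset":[0,0,0],"twist":0},{"hand":20,"offset":[0,0,0],"twist":0},{"hand":20,"offset":[0,0,0],"twist":0}]' | tail -c 600
```

```text
time_s: 20.82
eef_pos: [445.3, 307.9, 65.7]
eef_rot: [-0.411, 3.115, 0.0]
force: [1.1, -0.5, -0.5]
opening: 48.1
gripper_force: 30.0
```

Stopped at 48 mm with 30 N, so the jaws have the roll. Lifting slowly.

```bash
python3 -m pendant '[{"hand":20,"offset":[0,0,-0.4],"twist":0},{"hand":20,"offset":[0,0,-1],"twist":0},{"hand":20,"offset":[0,0,-1.5],"twist":0},{"hand":20,"offset":[0,0,-2],"twist":0},{"hand":20,"offset":[0,0,-2],"twist":0},{"hand":20,"offset":[0,0,-1.5],"twist":0},{"hand":20,"offset":[0,0,-1],"twist":0},{"hand":20,"offset":[0,0,0],"twist":0},{"hand":20,"offset":[0,0,0],"twist":0}]' | tail -c 600
python3 - <<'E'
from h import *
s=arm.sense();x=s["eef_pos"];J=x+[96.6,25.9,0];bc=np.array([549.2,-72.3])
todo(bc[0]-96.6,bc[1]-25.9,140,105)
for n in('top','scene'):
    p=arm.camera(n);u=proj(p,[J])[0];h_,s_,v_=cv2.split(cv2.cvtColor(p["img"],cv2.COLOR_BGR2HSV));m=near((s_>90)&(v_>50)&(h_<20),u,14)
    ys,xs=np.nonzero(m);print(n,m.sum(),"jaws expect",u,"brown",xs.mean() if len(xs) else 0,ys.mean() if len(ys) else 0,"at old place:",proj(p,[[542,333,68]])[0])
E
```

```text
time_s: 21.95
eef_pos: [444.9, 307.7, 159.2]
eef_rot: [0.411, -3.114, 0.001]
force: [-0.9, -0.3, -0.1]
opening: 48.6
gripper_force: 30.0
t 21.95 pos [444.9 307.7 159.2] ydeg 105.02 tilt [-0.001 -0.001] open 48.6 F [-0.9 -0.3 -0.1] gf 30.0
  twist 0.0004 offset cm [  9.76 -39.41   1.94]
top 316 jaws expect [168.36116147 258.01605581] brown 166.50316455696202 257.8892405063291 at old place: [178.68490747 262.45383075]
scene 146 jaws expect [389.53344843 124.08056985] brown 390.33561643835617 122.3972602739726 at old place: [387.0185025  147.84701828]
```

```bash
python3 -m pendant '[{"hand":20,"offset":[0.2,-0.8,0],"twist":0},{"hand":20,"offset":[0.5,-2,0],"twist":0},{"hand":20,"offset":[0.8,-3.2,0],"twist":0},{"hand":20,"offset":[1.1,-4.3,0],"twist":0},{"hand":20,"offset":[1.15,-4.7,0],"twist":0},{"hand":20,"offset":[1.15,-4.7,0],"twist":0},{"hand":20,"offset":[1.15,-4.7,0],"twist":0},{"hand":20,"offset":[1.15,-4.7,0],"twist":0},{"hand":20,"offset":[1.1,-4.3,0],"twist":0},{"hand":20,"offset":[0.8,-3.2,0],"twist":0},{"hand":20,"offset":[0.5,-2,0],"twist":0},{"hand":20,"offset":[0.2,-0.8,0],"twist":0}]' | tail -c 600
python3 -m pendant '[{"hand":20,"offset":[0,0,0],"twist":0},{"hand":20,"offset":[0,0,0],"twist":0},{"hand":20,"offset":[0,0,1.5],"twist":0},{"hand":20,"offset":[0,0,1.5],"twist":0},{"hand":20,"offset":[0,0,0],"twist":0},{"hand":20,"offset":[0,0,0],"twist":0}]' | tail -c 600
python3 - <<'E'
from h import *
s=arm.sense();x=s["eef_pos"];J=x+[96.6,25.9,2]
todo(549.2-96.6,-72.3-25.9,128,105)
o=[];C=[]
for n in('top','scene'):
    p=arm.camera(n);u=proj(p,[J])[0];h_,s_,v_=cv2.split(cv2.cvtColor(p["img"],cv2.COLOR_BGR2HSV));m=near((s_>90)&(v_>50)&(v_<225)&(h_<18),u,13)
    ys,xs=np.nonzero(m);print(n,m.sum(),"jaws",J,u,"brown",xs.mean(),ys.mean(),at(p,(xs.mean(),ys.mean()),J[2]))
    mb=near(color(p["img"],"blue"),proj(p,[[549,-72,30]])[0],55);print("bowl",fit([(p,mb)],BOWL,(549,-72,-.2)))
    b=cv2.resize(p['img'],None,fx=4,fy=4,interpolation=cv2.INTER_CUBIC)
    cv2.drawContours(b,cv2.findContours(render(p,BOWL,[549.2,-72.3,-.2]),0,2)[0],-1,(0,255,0),1)
    u=u.astype(int);o.append(b[4*u[1]-200:4*u[1]+200,4*u[0]-200:4*u[0]+200])
cv2.imwrite('pics/final.png',np.hstack(o))
E
```

```text
time_s: 23.55
eef_pos: [451.6, -100.3, 159.8]
eef_rot: [0.405, -3.115, 0.0]
force: [0.2, -0.2, -1.1]
opening: 48.0
gripper_force: 30.0
time_s: 24.3
eef_pos: [452.6, -98.1, 129.5]
eef_rot: [0.41, -3.114, 0.0]
force: [-0.3, 0.7, -1.3]
opening: 48.7
gripper_force: 30.0
t 24.3 pos [452.6 -98.1 129.5] ydeg 105.01 tilt [-0.001 -0.   ] open 48.7 F [-0.3  0.7 -1.3] gf 30.0
  twist 0.0002 offset cm [ 0.   -0.01  0.15]
top 226 jaws [549.22989792 -72.23584066 131.5295377 ] [353.55450341 260.01170228] brown 351.83185840707966 258.83185840707966 [551.8010817 -68.3375621 131.5295377]
bowl (array([ 5.49994234e+02, -6.57383041e+01, -1.69369263e-01]), np.float64(0.7407349430595234))
scene 212 jaws [549.22989792 -72.23584066 131.5295377 ] [293.29133038 224.07525562] brown 294.04716981132077 223.16037735849056 [548.80662683 -68.96976534 131.5295377 ]
bowl (array([ 5.48823182e+02, -7.28204019e+01, -1.95200002e-01]), np.float64(0.2241340276205569))
```

View pics/final.png

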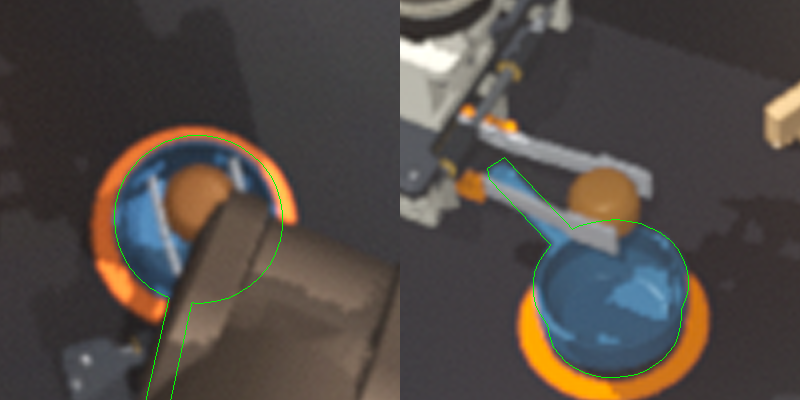

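The bowl sits in the orange ring and the roll is held between the jaws above it, about 3 mm towards +y. I'll make that small correction, settle, and hand in.

```bash
python3 -m pendant '[{"hand":20,"offset":[0,-0.15,0.5],"twist":0},{"hand":20,"offset":[0,-0.15,0.5],"twist":0},{"hand":20,"offset":[0,0,0],"twist":0},{"hand":20,"offset":[0,0,0],"twist":0},{"hand":20,"offset":[0,0,0],"twist":0},{"hand":20,"offset":[0,0,0],"twist":0},{"hand":20,"offset":[0,0,0],"twist":0},{"hand":20,"offset":[0,0,0],"twist":0}]' | tail -c 600
python3 -c "
from plant import arm
import numpy as np
print(np.abs(arm.sense()['dq']).max()); print(arm.close_job())"
```

```text
time_s: 25.4
eef_pos: [453.5, -100.9, 119.7]
eef_rot: [-0.411, 3.115, 0.0]
force: [0.3, -0.0, -1.2]
opening: 48.4
gripper_force: 30.0
0.0014718976612610288
the job is handed in; nothing more can be done
None
```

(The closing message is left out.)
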